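# Open the water activity meter's sample drawer

### The job

The reading is finished: open the water activity meter so that the sample cup can be taken out. With a fingertip, push the orange clamp lever on top of the meter clockwise as far as it goes and leave it there; only then hook a fingertip behind the upturned lip of the blue drawer pull and draw the drawer all the way out to its stop. Push and draw gently, with no hard shove or jerk and without pinching the lever or the lip; the cup stays lying in its seat in the drawer, and everything else on the bench stays where it is.

Things in the scene. Friction and masses are not known exactly. Their poses are not given: they have to be found in the camera images.
- meter: Water activity meter, a low ivory box 230 deep (own x) x 240 wide (own y), flat top 90 above the bench, fixed. Origin: centre of its underside, on the bench. Its charcoal front with the blue drawer faces its own -x (face at x -115); its left, as seen by someone facing the front, is its own +y. A display console at the rear (own x over 37) rises to 116.
- head (a point): Centre of the top of the low round aluminium measuring head on the meter's top, 66 across, at the meter's own x -50, y -55, its top 95 above the bench (a stud in its middle 97).
- lever (a joint): Orange clamp lever on the meter's top, turning about an upright axis. Value in rad: 0 = closed, arm points to the meter's front (own -x); grows clockwise seen from above to 1.5 = open, at its stop, arm points to the meter's left (own +y). Starts closed, 0 to 0.2. Friction about 0.09 N m; stays where it is left. Below about 0.4 a bolt inside locks the drawer shut.
- lever_pivot (a point): Point on the lever's axis, at the middle of the top of its round hub: meter's own x -20, y 0, 107 above the bench. From here the arm reaches out 73; it is 14 wide, its upper side 101 above the bench.
- lever_tab (a point): Middle of the top edge of the upright finger tab near the end of the lever's arm, 62 from the axis, 124 above the bench. The tab is a fin 8 thick across the swing and 22 long along the arm, standing free from 101 up to 124. To open, a fingertip pushes on the side that faces the meter's right (own -y) while the lever is closed.
- drawer (a joint): Sample drawer in the right half of the meter's front. Value in m: 0 = shut, 0.09 = fully out, at its stop; it slides along the meter's own -x. Starts shut, runs with about 2 N of friction and stays where it is left.
- drawer_lip (a point): Middle of the top edge of the upturned lip of the blue drawer pull, 44 above the bench, on the meter's own y -55 (x -158 when shut). Lip 6 thick, 84 wide. Behind it (own +x) a trough open at the top, floor 20 above the bench: 34 clear from the lip's inner face to the drawer's front panel (70 high), 76 clear between side cheeks 30 high. This point is in the middle of the lip's thickness.
- cup_seat (a point): Centre of the floor of the round seat in the drawer in which the sample cup lies, 24 above the bench, 108 behind the lip (along the meter's own +x).
- sample_cup: Loose white plastic cup with an aubergine slice in it, 39 across, 12 high, about 25 g; lies in the drawer's seat (8 deep) and rides with the drawer, out of sight while it is shut. Origin: centre of its underside.
- balance: Electronic balance at the robot's right, ivory, 300 x 205, steel pan 84 above the bench; fixed. Origin: centre of its underside.
- aubergine_pan: Small dark aubergine lying on the balance's pan, 125 long, 41 thick. Origin under its middle. To be left alone.
- aubergine_bench: Small dark aubergine lying on the bench, 125 long, 41 thick. Origin under its middle. To be left alone.
- spare_cup: Sample cup with a blue lid standing on the bench, 41 across, 15 high. Origin: centre of its underside. To be left alone.
- wash_bottle: White bottle with a red cap standing on the bench, 60 across, 150 high. Origin: centre of its underside. To be left alone.

How it is judged:
On the way, in this order (a step that is already met when the one before it is completed fails the run):
1. the clamp lever is pushed round to its open stop, the drawer still shut (value of joint lever above 1.35 rad and value of joint drawer below 0.008 m), for 0.2 s.
2. the drawer is drawn out to its stop (value of joint drawer above 0.085 m), for 0.2 s.
At the end, for the whole second after the job is handed in: The lever stands at its open stop (more than 1.35 of 1.5 rad), the drawer is fully out and still (more than 85 of 90 mm), and the sample cup lies flat at rest in its seat (within 6 mm, less than 0.15 rad of tilt) (value of joint lever above 1.35 rad and value of joint drawer above 0.085 m and velocity of joint drawer between -0.01 and 0.01 m/s and distance between sample_cup and cup_seat below 0.006 m and angle between sample_cup's own z axis and vertical below 0.15 rad and linear speed of sample_cup below 0.02 m/s); the robot touches nothing.
It fails at once if the drawer is jerked out or slammed on its stop (faster than 0.3 m/s) (velocity of joint drawer above 0.3 m/s).
It fails at once if the meter is pushed or pulled hard (more than 50 N) (contact force between the fingers and meter above 50 N).
It fails at once if the lip of the pull or the lever's tab is pinched between the fingers ((contact force between the fingers and drawer_c1 above 2 N and contact force between the fingers and drawer_c2 above 2 N) or (contact force between the fingers and lever_c1 above 2 N and contact force between the fingers and lever_c2 above 2 N)).
It fails at once if the sample cup is lifted or knocked out of its seat (distance between sample_cup and cup_seat above 0.01 m).
It fails at once if something else on the bench is moved by more than 15 mm (distance of any of aubergine_pan, aubergine_bench, spare_cup, wash_bottle from where it was at the start of the episode above 0.015 m).
It also fails if it takes over 51 s, if anything falls off the work surface, if the arm or the gripper's body presses on something with over 40 N, if the wrist force passes 120 N, or if a joint passes its speed limit or range.

### The arm

A 7-joint arm with a two-finger parallel gripper is mounted at the origin on the work surface. World frame = base frame: x ahead of the robot, y to its left, z up, the work surface at z = 0. Lengths are in m, angles in rad, forces in N, time in s.
With the tool pointing down it reaches from about 0.35 to 0.9 m from the base axis. Payload 19.9 kg.
Tool frame: the origin (TCP) lies midway between the tips of the shut fingers; the grasp point (between the pads) lies bot.hold_point_z behind it (bot.hold_point_z is the distance from the TCP to the grasp point, in m); z points along the fingers, y is the line along which they close (so a half turn about z gives the same grasp; the last joint's range is limited). The gripper opens to 94 mm and grips with 3 to 60 N. Pads are 16 mm wide; open, the fingers measure 119 mm over their backs; the gripper's body (75 mm by 177 mm) begins 78 mm behind the grasp point.
Start: joints at [1.268, 0.417, -0.01, 1.614, 0.005, 1.111, -0.053], TCP at [0.162, -0.604, 0.205] pointing down, gripper open.
Joint ranges: [-2.81, 2.81], [-0.39, 2.02], [-1.27, 1.25], [0.06, 2.57], [-1.19, 4.33], [0.19, 2], [-2.82, 2.82]. Speed limits (rad/s): [1.89, 1.89, 2.39, 2.39, 3.01, 3.01, 3.01].

### API

Orientations are given as a unit quaternion [x, y, z, w].
In Python, from cell import bot, command_gripper, ik, eyes, order gives the robot as it stands. Calls block until the motion is done:
- bot.move_pose(position, orientation): joint-space move of the TCP to a pose.
- bot.move_straight(position, vel=0.15, ori=None): straight line of the TCP; ori=None keeps the orientation; vel is the mean speed in m/s.
- bot.move_j(angles): joint-space move.
- command_gripper(opening): finger opening in m; the grip force is fixed at half the most; returns when the fingers have stopped.
- bot.hold(seconds).
- ik(position, orientation): joint angles nearest the present ones, or None.
- bot.observe(): the state.
- eyes.grab_frame(name): name is "scene" or "top"; returns the picture (384x512x3 uint8, blue, green, red); there is no depth.
- eyes.calibration(name): a dict with "fov_y" (degrees; the focal length in pixels is half the picture's height over the tangent of half this angle, whatever the lens; pixels are square), "cx", "cy" (the principal point, pixels), "k1" (the pictures are not rectified: a ray, as slopes to the right and down, at radius r is drawn at 1 + k1 r^2 times it, then the intrinsics apply), "T" (4x4, takes a point from camera to world coordinates). Camera axes: x right, y down, z forward; pixel columns grow to the right and rows downward; lengths in m; the calibration is good to about 2 mm. A picture is of the moment at which its call begins. calibration takes no time and is no camera call.
A pose or a line that the arm cannot do raises bot.IKError and nothing moves.
- order.hand_in(): hands the job in; it is judged then, once.
Trained networks look in the newest picture that a camera, given by its name, has taken for a name from the list of things; names that differ only in an ending like _2 or _b are one class to them, and where a whole thing is asked for, a point or a joint stands for the part that bears it (a point fixed in the world has none). Each returns a list of dicts, best first, with "confidence" (0 to 1); they miss things now and then, are a little off and sometimes report something else, mostly with a low value. They report only what shows in the picture. A call takes as long as a camera call.
- eyes.silhouettes(camera, label): "pixels" (384x512 bool, what is visible of it) and "box" ([left, top, right, bottom] in pixels, round what is visible of it).
The state is a dict: "clock": time; "joints": joint angles; "qvel": joint speeds; "joint_efforts": joint torques, N m; "position": TCP position; "orientation": TCP orientation; "wrist_force": force on the tool from outside, world axes, zero at the start; "moment": the same for the moment, N m; "grip_width": finger opening in m; "grip_force": force on a finger pad.
Only numpy, scipy, OpenCV 4.12 (cv2) and the standard library are available. Lean on these libraries where they do the work, as an engineer would, in place of code of your own. Each camera call takes 0.05 s, during which the arm holds its last target. There are 200 camera calls.

## Working session

There is one attempt and no reset: what is moved stays moved. The work goes in short steps, each a Python script; the robot and the scene stay as the last script left them, time stands still between calls to the robot, and variables do not carry over. Pictures are saved under pics/ and viewed, at most 10 in all, crops included, and the job is handed in when it is done.

```bash
mkdir -p pics; ls; python3 - <<'E'
from cell import bot, eyes
import cv2, numpy as np
for n in ("scene","top"):
    im=eyes.grab_frame(n); cv2.imwrite(f"pics/{n}0.png",im)
    c=eyes.calibration(n); print(n,c)
    for l in ("meter","lever","drawer","head","lever_tab","drawer_lip"):
        for d in eyes.silhouettes(n,l)[:2]: print(n,l,round(d["confidence"],2),d["box"],np.argwhere(d["pixels"]).mean(0)[::-1],d["pixels"].sum())
o=bot.observe(); print(o["clock"],o["orientation"],o["position"],o["grip_width"],bot.hold_point_z)
E
```

```text
pics
scene {'fov_y': 43.876620283423335, 'cx': 257.36052856231703, 'cy': 192.85214709765071, 'k1': -0.12787471403847137, 'T': array([[-0.87044193,  0.37753008, -0.31591435,  0.93761812],
       [ 0.49215436,  0.65342118, -0.57517376,  0.45965052],
       [-0.01072027, -0.65613398, -0.75456827,  0.88597112],
       [ 0.        ,  0.        ,  0.        ,  1.        ]])}
scene meter 0.97 [230.2, 239.2, 414.9, 383.0] [322.1303953 318.9833525] 16519
scene lever 0.66 [289.9, 273.1, 329.3, 306.9] [310.0982906  293.95726496] 468
scene drawer 0.94 [229.8, 278.9, 268.3, 322.4] [248.06818182 301.31293706] 572
scene head 0.95 [231.2, 240.4, 413.6, 383.1] [322.29951427 319.21663631] 16470
scene lever_tab 0.7 [290.2, 273.9, 329.4, 308.2] [309.57991803 293.36270492] 488
scene drawer_lip 0.62 [229.8, 285.8, 268.6, 319.2] [248.005386   300.95870736] 557
top {'fov_y': 49.6265570265322, 'cx': 260.5372979233418, 'cy': 191.87648165060475, 'k1': -0.07245221996990309, 'T': array([[-1.60572740e-02, -9.89455830e-01,  1.43942087e-01,
         4.67123166e-01],
       [-9.99868948e-01,  1.61868246e-02, -2.7109
[... 166 characters left out ...]
00000000e+00,
         1.00000000e+00]])}
top lever 0.8 [142.5, 168.2, 179.1, 185.9] [157.02348993 177.34563758] 298
top lever 0.36 [81.0, 125.8, 207.6, 251.4] [145.73502604 185.18889509] 10752
top drawer 0.84 [173.8, 134.4, 208.3, 168.2] [190.77458396 149.72919818] 661
top head 0.66 [79.0, 127.6, 206.6, 249.9] [145.64712546 185.16661947] 10593
top head 0.39 [321.5, 261.7, 341.2, 278.6] [331. 269.] 223
top lever_tab 0.51 [142.2, 167.9, 179.6, 187.9] [158.0248227  177.16666667] 282
top drawer_lip 0.75 [179.4, 131.0, 205.9, 169.2] [191.03924419 149.8997093 ] 688
0.7 [ 9.91446819e-01  1.30511311e-01 -3.76224745e-05 -3.45678585e-05] [ 0.16172616 -0.60367682  0.20543075] 0.0942783388373434 0.0188
```

View pics/scene0.png

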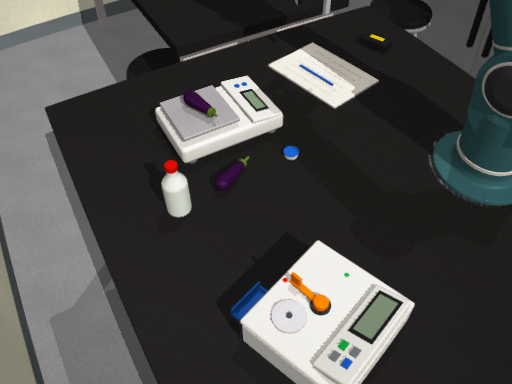

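View pics/top0.png

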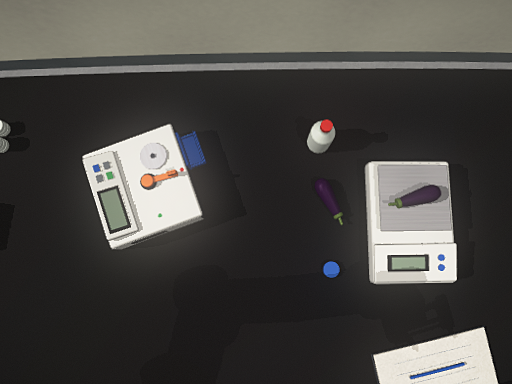

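The scene view shows the meter at (320,310), with the orange lever closed from its hub (320,302) to the tab (296,281) and the blue pull at (248,300). In the top view the meter is at (145,185), with the hub at (148,181), head at (153,155) and pull at (191,150). I'll enlarge both to pick the features out.

```bash
python3 - <<'E'
import cv2
for n,(x,y,w,h,s) in {"scene":(222,232,200,150,4),"top":(76,120,140,135,4)}.items():
    im=cv2.imread(f"pics/{n}0.png")[y:y+h,x:x+w]
    im=cv2.resize(im,None,fx=s,fy=s,interpolation=cv2.INTER_CUBIC)
    for i in range(0,w,20): cv2.putText(im,str(x+i),(i*s,8),0,.35,(0,255,255)); cv2.line(im,(i*s,10),(i*s,16),(0,255,255))
    for i in range(0,h,20): cv2.putText(im,str(y+i),(0,i*s+4),0,.35,(0,255,255)); cv2.line(im,(24,i*s),(30,i*s),(0,255,255))
    cv2.imwrite(f"pics/{n}crop.png",im)
E
```

```text
(no output)
```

View pics/scenecrop.png

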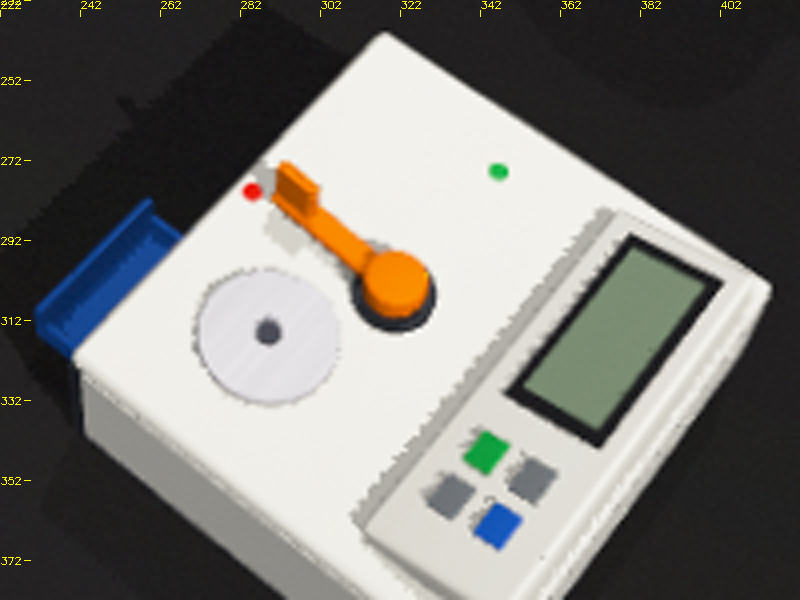

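View pics/topcrop.png

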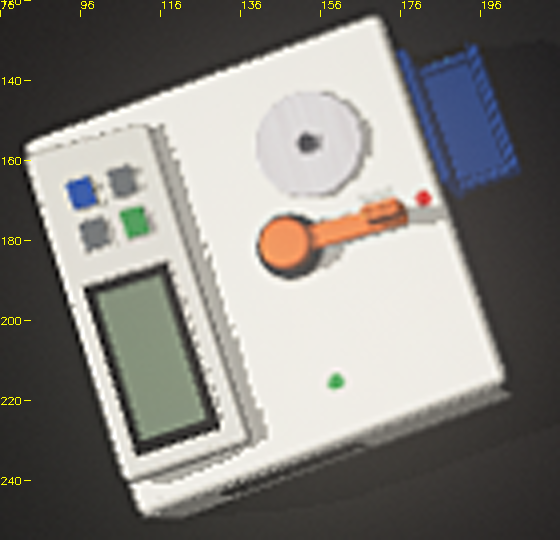

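The crops give these pixel positions:

| Feature | Scene | Top |
|---|---|---|
| Front-left corner | (318,240) | (202,215) |
| Front-right corner | (241,321) | (171,124) |
| Stud | (289,315) | (153,156) |
| Hub | (321,303) | (147.5,181) |
| Lip middle | (245.5,296.5) | (200,147) |
| Tab | (297,276) | (172,173) |

I'll fit the meter pose and lever angle to these.

```bash
cat > geo.py <<'E'
import numpy as np, cv2
from cell import bot, command_gripper, ik, eyes, order
from scipy.spatial.transform import Rotation as R
def proj(n,P):
    c=eyes.calibration(n); T=np.array(c["T"]); f=192/np.tan(np.radians(c["fov_y"])/2)
    q=(np.atleast_2d(P)-T[:3,3])@T[:3,:3]; s=q[:,:2]/q[:,2:]
    s=s*(1+c["k1"]*(s**2).sum(1,keepdims=True)); return s*f+[c["cx"],c["cy"]]
def w(m,P):
    P=np.atleast_2d(P); c,s=np.cos(m[2]),np.sin(m[2])
    return np.c_[m[0]+c*P[:,0]-s*P[:,1], m[1]+s*P[:,0]+c*P[:,1], P[:,2]]
def tab(a,r=.062,z=.124): return [-.02-r*np.cos(a), r*np.sin(a), z]
E
python3 - <<'E'
from geo import *
from scipy.optimize import least_squares
M=np.array([[-115,120,90],[-115,-120,90],[-50,-55,97],[-20,0,107],[-158,-55,44]])/1e3
px={"scene":[(318.2,240.2),(241.2,320.7),(289,315),(321.2,302.7),(245.5,296.5),(297,275.7)],
"top":[(201.7,215),(171,124.2),(153,155.7),(147.5,180.7),(200,147.2),(172,172.7)]}
def f(p): 
    P=w(p,np.vstack([M,tab(p[3])])); return np.concatenate([(proj(n,P)-px[n]).ravel() for n in px])
r=least_squares(f,[.5,.3,1.2,.1],loss="soft_l1"); print(r.x, r.fun.reshape(2,-1,2).round(1))
m=r.x[:3]; np.save("m.npy",r.x)
print(w(m,np.vstack([M,tab(r.x[3]),tab(1.5)])).round(4))
E
```

```text
[0.63152669 0.16946546 1.90623122 0.0906271 ] [[[ 0.2 -2.5]
  [-2.3 -1.5]
  [ 0.6 -0.9]
  [ 0.4 -2.2]
  [ 0.6 -2.5]
  [ 0.4 -1. ]]

 [[ 0.  -0.3]
  [-1.2 -2.1]
  [-1.1 -0.7]
  [-1.7 -0.8]
  [-2.1 -1.9]
  [-2.1 -1. ]]]
[[0.5561 0.0214 0.09  ]
 [0.7827 0.1004 0.09  ]
 [0.6999 0.1404 0.097 ]
 [0.6381 0.1506 0.107 ]
 [0.7355 0.0384 0.044 ]
 [0.6531 0.0904 0.124 ]
 [0.5812 0.1261 0.124 ]]
```

```bash
cat >> geo.py <<'E'
m=np.load("m.npy")[:3]; A0=float(np.load("m.npy")[3])
def quat(a,flip=0):
    p=m[2]+np.pi-a+np.pi*flip; c,s=np.cos(p),np.sin(p)
    return R.from_matrix(np.array([[c,s,0],[s,-c,0],[0,0,-1]])).as_quat()
def push(a,back=.0,z=.108,r=.062):
    "TCP whose leading face lies 'back' behind the tab's face, lever at a"
    d=.004+.0125+back
    return w(m,[-.02-r*np.cos(a)-d*np.sin(a), r*np.sin(a)-d*np.cos(a), z])[0]
def hook(pull,z,gap=.0): # finger centre behind lip's inner face
    return w(m,[-.158-pull+.003+.008+gap,-.055,z])[0]
def wf(): return np.array(bot.observe()["wrist_force"])
E
python3 - <<'E'
from geo import *
for fl in (0,1,-.5,.5):
    for nm,p,q in [("s",push(A0,.02),quat(A0,fl)),("mid",push(.8),quat(.8,fl)),("e",push(1.5),quat(1.5,fl)),("h0",hook(0,.03,.01),quat(0,fl)),("h1",hook(.09,.03),quat(0,fl))]:
        j=ik(p,q); print(fl,nm,p.round(3),None if j is None else np.round(j,2))
E
```

```text
0 s [0.689 0.099 0.108] [-0.82  0.92  1.08  1.52 -0.84  1.22 -2.5 ]
0 mid [0.625 0.088 0.108] [ 0.53  0.81 -1.09  1.66  0.77  1.17  1.92]
0 e [0.588 0.111 0.108] [ 0.52  0.75 -1.09  1.74  0.73  1.12  1.17]
0 h0 [0.729 0.058 0.03 ] [-0.71  1.09  1.08  1.45 -0.99  1.2  -2.3 ]
0 h1 [ 0.761 -0.036  0.03 ] [ 0.01  0.83 -0.01  1.33  0.01  0.98 -2.8 ]
1 s [0.689 0.099 0.108] [ 0.29  0.75 -0.74  1.48  0.54  1.12 -0.31]
1 mid [0.625 0.088 0.108] [ 0.36  0.66 -0.77  1.66  0.52  1.04 -1.04]
1 e [0.588 0.111 0.108] [ 0.37  0.62 -0.84  1.75  0.54  1.02 -1.83]
1 h0 [0.729 0.058 0.03 ] [ 0.31  0.9  -0.72  1.41  0.63  1.06 -0.19]
1 h1 [ 0.761 -0.036  0.03 ] [ 0.44  0.97 -0.78  1.31  0.7   1.14 -0.07]
-0.5 s [0.689 0.099 0.108] [ 0.34  0.79 -0.84  1.48  0.62  1.15  1.21]
-0.5 mid [0.625 0.088 0.108] [ 0.37  0.66 -0.79  1.66  0.53  1.05  0.51]
-0.5 e [0.588 0.111 0.108] [ 0.39  0.64 -0.87  1.75  0.56  1.02 -0.27]
-0.5 h0 [0.729 0.058 0.03 ] [ 0.48  1.08 -1.09  1.4   0.97  1.24  1.21]
-0.5 h1 [ 0.761 -0.036  0.03 ] [ 0.57  1.12 -1.09  1.3   0.98  1.28  1.37]
0.5 s [0.689 0.099 0.108] [ 0.24  0.73 -0.66  1.48  0.47  1.09 -1.84]
0.5 mid [0.625 0.088 0.108] [ 0.16  0.58 -0.48  1.67  0.31  0.97 -2.46]
0.5 e [0.588 0.111 0.108] [-0.98  0.75  1.08  1.79 -0.76  1.08 -2.36]
0.5 h0 [0.729 0.058 0.03 ] [ 0.15  0.83 -0.44  1.42  0.39  0.98 -1.61]
0.5 h1 [ 0.761 -0.036  0.03 ] [ 0.23  0.87 -0.39  1.32  0.34  1.02 -1.44]
```

```bash
python3 - <<'E'
from geo import *
command_gripper(0.0)
bot.move_straight([.18,-.55,.32],vel=.2)
p=push(A0,.015); q=quat(A0,1)
bot.move_pose([p[0]-.03,p[1],.28],q)
bot.move_straight([p[0],p[1],.135],vel=.15)
o=bot.observe(); print(o["clock"],o["position"],p,o["grip_width"],o["wrist_force"],o["joints"])
ims=[]
for n in("scene","top"):
    im=eyes.grab_frame(n); u=proj(n,[o["position"]])[0]; print(n,u)
    x,y=(222,212) if n=="scene" else (96,110)
    ims.append(cv2.resize(im[y:y+140,x:x+100],None,fx=4,fy=4,interpolation=cv2.INTER_CUBIC))
cv2.imwrite("pics/near.png",np.hstack(ims))
E
```

```text
6.8667 [0.68404862 0.09831355 0.13606471] [0.68369801 0.09806337 0.108     ] 0.00035086785199624654 [-0.02286474  0.00057937 -0.16444573] [ 0.34265306  0.74831453 -0.83814215  1.4726633   0.57946822  1.17858873
 -0.34034767]
scene [285.65123521 281.85442848]
top [165.51199471 157.46070466]
```

View pics/near.png

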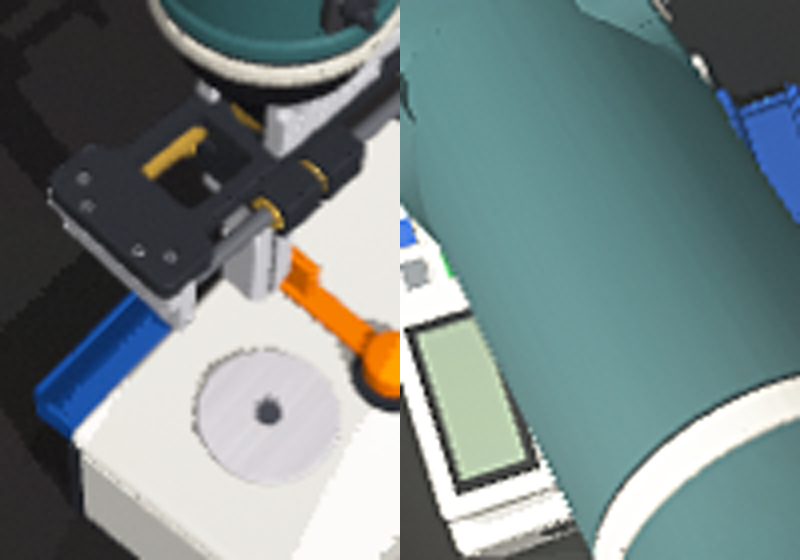

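The scene half of the picture shows the shut fingertip at about (286,285). It is just right of the lever tab (297,277), on the correct side, and agrees with the fit to about 2 px. The arm hides the lever in the top half, so I'll push now and watch the force.

```bash
python3 - <<'E'
from geo import *
p=push(A0,.015); bot.move_straight(p,vel=.06)
f0=wf(); print("down",f0.round(2),bot.observe()["position"])
for a in np.r_[A0,np.arange(.2,1.36,.1),np.arange(1.4,1.62,.025)]:
    bot.move_straight(push(a),vel=.05,ori=quat(a,1))
    f=wf()-f0; d=np.linalg.norm(f[:2]); print(round(a,3),f.round(1))
    if d>(6 if a>1.3 else 15): break
o=bot.observe();print(o["clock"],o["position"],push(a))
cv2.imwrite("pics/lev.png",cv2.resize(eyes.grab_frame("scene")[200:384,212:432],None,fx=3,fy=3))
E
```

```text
down [-1.65  0.12 -0.54] [0.68367656 0.09817128 0.10788372]
0.091 [ 1.6 -0.5  0.9]
0.2 [ 1.6 -0.3  0.2]
0.3 [ 1.4 -0.3  0.5]
0.4 [2.2 0.2 0.6]
0.5 [ 1.8 -0.3  1.3]
0.6 [ 1.4 -0.6 -0.1]
0.7 [1.9 0.6 1.4]
0.8 [ 2.2 -0.8  0.2]
0.9 [0.9 0.1 1.5]
1.0 [ 1.9 -0.4  1.2]
1.1 [2.1 0.6 1.1]
1.2 [ 1.7 -0.3  0.7]
1.3 [ 1.2 -0.7 -0.5]
1.4 [1.  0.  0.6]
1.425 [ 2.3 -1.1  0.9]
1.45 [ 2.6 -0.9  0.7]
1.475 [ 1.6 -0.3  1.1]
1.5 [ 6.5 -5.2 -1.8]
12.6083 [0.58820452 0.10989813 0.10802041] [0.58767604 0.11092364 0.108     ]
```

View pics/lev.png

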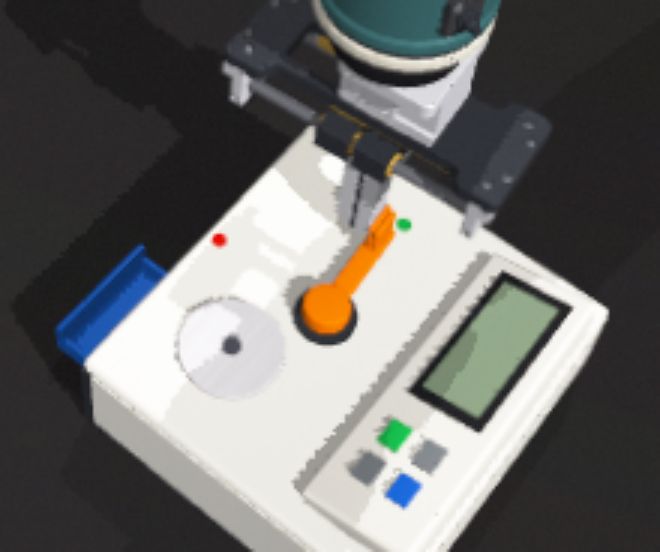

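The picture shows the lever pointing at the green "open" mark (crop 404,224), and the force rise at 1.50 rad confirms the stop. The drawer is still shut. Next I'll back off and go to the trough.

```bash
python3 - <<'E'
from geo import *
bot.hold(.3)
bot.move_straight(push(1.5,.02),vel=.06)
bot.move_straight(push(1.5,.02,z=.20),vel=.12)
q=quat(0,1)
bot.move_pose(hook(0,.20,.009),q)
bot.move_straight(hook(0,.065,.009),vel=.12)
o=bot.observe(); print(o["clock"],o["position"],hook(0,.065,.009))
cv2.imwrite("pics/hk.png",cv2.resize(eyes.grab_frame("scene")[200:384,212:432],None,fx=3,fy=3))
E
```

```text
16.9917 [0.72930558 0.05739455 0.06587984] [0.72888821 0.05726148 0.065     ]
```

View pics/hk.png

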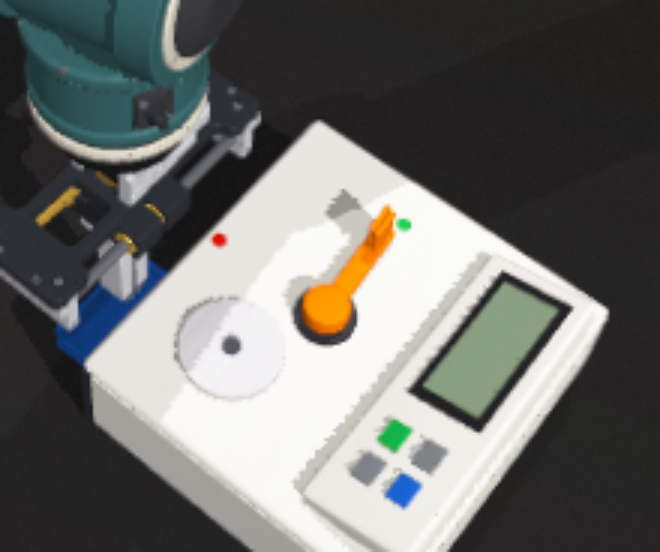

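The lever has stayed open. The fingertip is at crop (125,295), over the middle of the trough behind the lip. I'll lower it with a force check and then draw.

```bash
python3 - <<'E'
from geo import *
f0=wf(); ok=True
for z in (.05,.042,.036,.030):
    bot.move_straight(hook(0,z,.009),vel=.05); f=wf()-f0; print(z,f.round(1))
    if np.linalg.norm(f)>8: ok=False; print("touch"); break
if ok:
    for s in np.r_[-.003,.004,np.arange(.015,.086,.014),np.arange(.087,.103,.0015)]:
        bot.move_straight(hook(s,.030),vel=.04); f=wf()-f0; print(round(s,4),f.round(1))
        if np.linalg.norm(f)>(8 if s>.083 else 15): break
    bot.hold(.3)
o=bot.observe();print(o["clock"],o["position"])
cv2.imwrite("pics/dr.png",cv2.resize(eyes.grab_frame("scene")[200:384,182:402],None,fx=3,fy=3))
E
```

```text
0.05 [-0.9  0.9 -0.2]
0.042 [-1.4  0.5  0.3]
0.036 [-1.5  1.8 -0.1]
0.03 [-1.5  1.5  0.3]
-0.003 [-1.8  0.7 -0.7]
0.004 [-2.   1.4 -0.4]
0.015 [-1.3  0.6 -0.3]
0.029 [-1.7  1.5 -0.6]
0.043 [-1.4  0.6 -0.6]
0.057 [-2.   0.2  0.3]
0.071 [-2.2  0.3  0.2]
0.085 [-1.6  0.5 -0.5]
0.087 [-2.   0.4 -0.6]
0.0885 [-2.6  1.7  0.5]
0.09 [-4.9  4.1  0.2]
0.0915 [-8.2 10.3  1.7]
23.1833 [ 0.7614068  -0.03590296  0.02997889]
```

View pics/dr.png

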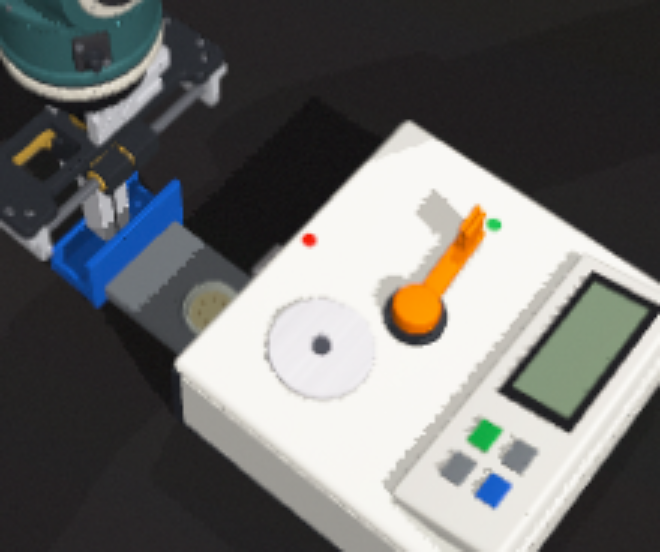

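The drawer is out at its stop, with the cup in its seat at crop (208,305) and the lever still open. I'll unhook, lift clear and hand in.

```bash
python3 - <<'E'
from geo import *
bot.move_straight(hook(.0905,.030,.007),vel=.04)
bot.move_straight(hook(.0905,.22,.007),vel=.1)
bot.hold(.3)
im=eyes.grab_frame("scene"); cv2.imwrite("pics/end.png",cv2.resize(im[200:384,182:402],None,fx=3,fy=3))
o=bot.observe();print(o["clock"],o["position"],o["wrist_force"])
E
```

```text
25.9833 [ 0.7593101  -0.03011584  0.21990685] [ 0.08043    -0.30346006  0.6970288 ]
```

View pics/end.png

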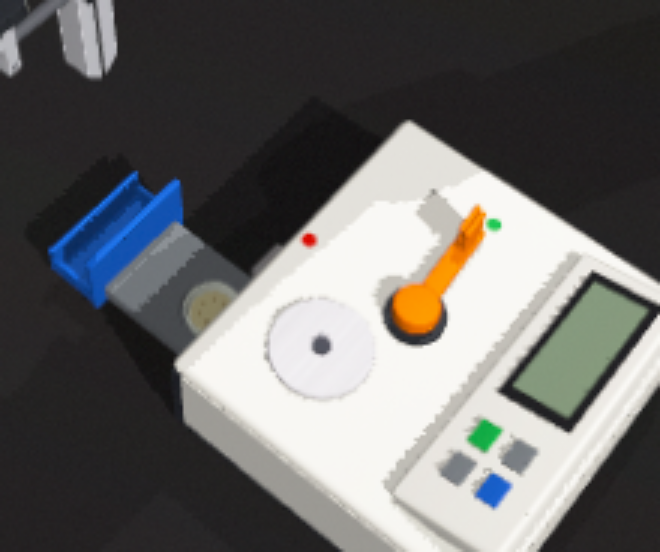

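The gripper is clear, the drawer is unchanged since the pull (lip at crop (95,215)), the cup is seated at (208,305) and the lever is open.

```bash
python3 -c "
from cell import order; print(order.hand_in())"
```

```text
the job is handed in; nothing more can be done
None
```

I pushed the lever to its open stop and then drew the drawer out to its stop; the last picture shows the cup in its seat and the robot clear, and the job is handed in at about 26 s of 51 s (no verdict was returned).

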